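# Seat the filter drawer and hold the front cover on for screwing

## Robot

A 6-joint arm with a two-finger parallel gripper is mounted at the origin on a cart in front of the work surface, level with it; the furniture and walls round the work are solid. World frame = base frame: x ahead of the robot, y to its left, z up, the work surface at z = 0. Lengths are in mm, angles in rad, forces in N, time in s.
With the tool pointing down it reaches from about 350 to 875 mm from the base axis. Payload 4.2 kg.
Tool frame: the origin (TCP) lies between the finger pads; the fingertips stand 25 mm ahead of it and the grasp point (between the pads) lies 6 mm ahead of it; z points along the fingers, y is the line along which they close (so a half turn about z gives the same grasp; the last joint's range is limited). The gripper opens to 85 mm and grips with 20 to 120 N. Pads are 22 mm wide; open, the fingers measure 114 mm over their backs; the gripper's body (76 mm by 85 mm) begins 54 mm behind the grasp point. The pads swing forward as they close: fully open they stand 13 mm farther back than shut.
Start: joints at [1.43, 0.385, 0.008, 0, -1.194, -0.259], TCP at [243.238, 575.704, 256.312] pointing down, gripper open.
Joint ranges: [-3.14, 3.14], [-1.21, 2.06], [-1.07, 1.41], [-3.16, 2.05], [-2.99, -0.16], [-3.1, 3.1]. Speed limits (rad/s): [2.79, 2.79, 3.14, 3.14, 3.14, 3.14].

## Interface

Orientations are given as a unit quaternion [x, y, z, w].
In Python, from bench import read_state, imaging, workorder, nets gives the robot as it stands.
- The arm moves only by the tool apply_moves, never from a script. Its argument "rows" is a list of rows, each an object with "hand": the opening, from -1 (shut) to 1 (fully open); "delta_pos": the shift along the tool's x, y, z in mm, a list of three; "yaw": the turn about the tool's z in rad. A call has 1 to 12 rows; each row is the pose to reach, as a shift and turn from the pose commanded when the call began, along the tool's axes at that moment; what a row does not reach only later rows make up. A row lasts 1/12 s, in which the tool goes at most 41.7 mm and 7.16 degrees, less where a joint would pass 70% of its speed; a pose out of reach is approached as far as the arm can. A call with a gripper value outside its range is refused whole. The fingers move at their own pace and stop on an object; the grip force is fixed at half the most. Time passes only in rows, so rows that repeat a pose let the fingers close. It gives the time, the measured TCP pose, the force, the opening and the grip force at its end, in the units of the state.
- read_state(): the state, without advancing time (a new reading comes with each control period).
- imaging.get_image(name): name is "side" or "top" or "wrist"; returns a dict with "pixels" (400x640x3 uint8, red, green, blue), "fx", "fy", "cx", "cy" (pixels), "xyz" and "rotation" of the camera in the world. Camera axes: x right, y down, z forward; pixel columns grow to the right and rows downward; lengths in mm; the calibration is good to about 2 mm. The wrist camera is an equidistant fisheye: a pixel r from the principal point sees the ray r / f radians off the axis. A picture is of the moment at which its call begins. There is no depth.
- workorder.job_done(): hands the job in; it is judged then, once.
Trained networks look in the newest picture that a camera, given by its name, has taken for a name from the list of things; names that differ only in an ending like _2 or _b are one class to them, and where a whole thing is asked for, a point or a joint stands for the part that bears it (a point fixed in the world has none). Each returns a list of dicts, best first, with "score" (0 to 1); they miss things now and then, are a little off and sometimes report something else, mostly with a low value. They report only what shows in the picture. A call takes as long as a camera call. They do not tell look-alikes from the thing itself.
- nets.find_in(camera, query): "location" ([row, column] in pixels, amid what is visible of it).
- nets.pinpoint(camera, query): "location" ([row, column] in pixels: a listed point, or the origin of a listed thing).
The state is a dict: "clock": time; "joints": joint angles; "joint_vel": joint speeds; "joint_efforts": joint torques, N m; "position": TCP position; "ee_rot": TCP orientation; "contact_force": force on the tool from outside, world axes, zero at the start; "wrist_torque": the same for the moment, N m; "gripper_width": finger opening in mm; "grasp_force": force on a finger pad.
Only numpy, scipy, OpenCV 4.12 (cv2) and the standard library are available. Lean on these libraries where they do the work, as an engineer would, in place of code of your own. Each camera call takes 0.05 s, during which the arm holds its last target. There are 200 camera calls.

## Task

Push the open filter drawer of the small white unit fully home until it snaps in at its detent. Then take the loose front cover by its grip, hold it upright and just clear of the bench (about 4 mm, where the screw holes meet), centred and square against the unit's sprung frame, and press it steadily towards the unit so that the frame is about half-way in (10 mm, 10 N), never so hard that the frame bottoms out. Finish while still holding it pressed there, ready for a colleague to put in the screws, and leave the other things on the bench where they are.

Things in the scene. Friction and masses are not known exactly. Their poses are not given: they have to be found in the camera images.
- unit: White filter unit fixed to the bench, 135 deep (x) x 180 wide (y) x 80 high mm. Origin: bottom centre of its front face, on the bench; its x axis points level into the unit (away from the robot), y to the left along the front, z up. Drawer and sprung frame stick out of the front towards -x.
- drawer (a joint): How far the filter drawer is open, in m: 0 fully home, up to 0.10; it slides out along the unit's -x. 1 N of friction; from 11 to 5 mm open a sprung ball detent resists with about 6 N more, then it snaps home and is held there by about 4 N.
- drawer_front (a point): Centre of the grey drawer's flat front plate (98 wide, 22 to 70 mm above the bench; the point is 46 mm up), axes as the unit's. With the drawer home it stands 8 mm in front of the unit's front face. It passes between the frame's posts, 114 mm apart; the space above is free, so fingers pointing down can push it home from the front.
- frame (a joint): How far the sprung frame is pressed in towards the unit, in m: 0 free, 0.020 bottomed out; spring stiffness 1000 N/m (1 N per mm), no preload.
- frame_face (a point): Point 4 mm above the bench below the middle of the sprung frame's front plane, axes as the unit's; moves with the frame. U-shaped aluminium frame: two upright posts (16 mm wide, centred 65 mm left and right of the point, 10 to 78 mm above the bench) joined by a low bar (10 to 20 mm up). Free, its front plane stands 35 mm in front of the unit's front face.
- cover: Loose front cover (0.25 to 0.5 kg), stands upright: flat aluminium plate 156 wide (y) x 78 high x 6 thick mm, four screw holes, foot reaching 50 mm behind its front face, black upright grip on the middle of the back. Origin: bottom centre of the flat front face, which looks along its +x; z up. In place, its axes are parallel to the unit's and its origin is at frame_face.
- cover_grip (a point): Where to take the cover from above: the middle of the black grip rib, 20 mm behind the front face and 47 mm above the bench. The rib is 22 mm wide (across y), 32 mm deep (x, from 6 to 38 mm behind the front face) and reaches 85 mm above the foot's underside; close the fingers along the cover's y. The cover balances about here.
- slide_box: White slide carton 31 x 82 x 32 mm, a bystander; origin under its centre.
- beaker: Small glass beaker, 46 mm across, 58 mm high, a bystander; origin under its centre.
- timer: Flat bench timer 66 x 68 x 18 mm, a bystander; origin under its centre.
Mind the look-alikes: they are no part of the job. There is more than one size of the unit; the job needs the larger.

How it is judged:
By the outcome, as a careful person would: the job done as asked, in the order asked, and still so for the second after the job is handed in, while the arm keeps its last pose, push and grip.
It also fails if it takes over 64 s, if anything falls off the work surface, if the arm or the gripper's body presses on something with over 40 N, if the wrist force passes 120 N, or if a joint passes its speed limit or range.

## Working session

There is one attempt and no reset: what is moved stays moved. The work goes in short steps, Python scripts to look and compute and a tool call to move; the robot and the scene stay as the last step left them, time stands still between calls to the robot, and variables do not carry over. Pictures are saved under pics/ and viewed, at most 10 in all, crops included, and the job is handed in when it is done.

Besides the shell and the picture viewer there is one more tool, called after "Request:" as name(argument=value, ...), one argument or row to a line, values as JSON. apply_moves: Moves the arm, as the interface text tells. Its arguments: {"type":"object","properties":{"rows":{"type":"array"}},"required":["rows"]}

```bash
mkdir -p pics; ls
cat > h.py <<'E'
import numpy as np, cv2
from scipy.spatial.transform import Rotation as R
from bench import read_state, imaging, workorder, nets
def snap(c,fn=None):
    im=imaging.get_image(c)
    if fn: cv2.imwrite('pics/'+fn,cv2.cvtColor(np.asarray(im['pixels']),cv2.COLOR_RGB2BGR))
    return im
def rot(im):
    r=np.array(im['rotation'],float); return r if r.shape==(3,3) else R.from_quat(r).as_matrix()
def ray(im,rc,fish=False):
    u=(rc[1]-im['cx'])/im['fx']; v=(rc[0]-im['cy'])/im['fy']
    if fish:
        t=np.hypot(u,v); s=np.sin(t)/t if t>1e-9 else 1.; d=np.array([u*s,v*s,np.cos(t)])
    else: d=np.array([u,v,1.])
    return np.array(im['xyz'],float),rot(im)@(d/np.linalg.norm(d))
def atz(im,rc,z,fish=False):
    o,d=ray(im,rc,fish); return o+d*(z-o[2])/d[2]
def tri(rays):
    A=np.zeros((3,3));b=np.zeros(3)
    for o,d in rays:
        P=np.eye(3)-np.outer(d,d);A+=P;b+=P@o
    x=np.linalg.solve(A,b); return x,[np.linalg.norm((np.eye(3)-np.outer(d,d))@(x-o)) for o,d in rays]
def proj(im,p,fish=False):
    q=rot(im).T@(np.array(p,float)-np.array(im['xyz']))
    if fish:
        t=np.arctan2(np.hypot(q[0],q[1]),q[2]);n=np.hypot(q[0],q[1]);u,v=q[0]/n*t,q[1]/n*t
    else: u,v=q[0]/q[2],q[1]/q[2]
    return np.array([im['cy']+v*im['fy'],im['cx']+u*im['fx']])
E
python3 - <<'E'
from h import *
np.set_printoptions(precision=1,suppress=True)
s=read_state();print(s)
for c in('side','top'):
    im=snap(c,c+'0.png');print(c,im['xyz'],im['fx'],im['cx'],im['cy'],rot(im).tolist())
    for q in('unit','drawer_front','frame_face','cover','cover_grip','slide_box','beaker','timer'):
        print(q,[(np.round(d['location']).tolist(),round(d['score'],2)) for d in nets.pinpoint(c,q)])
E
```

```text
pics
{'clock': 0.0, 'joints': array([ 1.4,  0.4,  0. , -0. , -1.2, -0.3]), 'joint_vel': array([-0.,  0.,  0., -0., -0., -0.]), 'joint_efforts': array([  0. , -39.2,  18.8,   4.2,  -0. ,   0. ]), 'position': array([243. , 575.2, 255.2]), 'ee_rot': array([ 1. , -0.2, -0. ,  0. ]), 'contact_force': array([-0.2,  0.1, -0.1]), 'wrist_torque': array([-0., -0., -0.]), 'grasp_force': 0.0, 'gripper_width': 85.17955421902323}
side [ 142.6 -886.5  504.1] 432.52611045766866 320.3773090134853 203.85837306999267 [[0.9299446625124181, -0.14745837606731566, 0.33683668445146375], [-0.36755506266573773, -0.3984630055994292, 0.8403157198800074], [0.010305366245333514, -0.9052531471893702, -0.42474761792185506]]
unit [([278.0, 285.0], 0.86), ([231.0, 376.0], 0.73)]
drawer_front [([214.0, 352.0], 0.87), ([266.0, 277.0], 0.63)]
frame_face [([278.0, 268.0], 0.79), ([230.0, 360.0], 0.78)]
cover [([186.0, 274.0], 0.76), ([210.0, 264.0], 0.36)]
cover_grip [([169.0, 268.0], 0.64)]
slide_box [([310.0, 370.0], 0.67)]
beaker [([240.0, 289.0], 0.82)]
timer [([212.0, 264.0], 0.98), ([241.0, 287.0], 0.63)]
top [ 416.5  -54.1 1245.6] 449.78644444089304 311.9147842372648 195.8613378706643 [[-0.026061705030161007, -0.9976376758290048, 0.0635598560211004], [-0.9991978574584733, 0.027930754936658888, 0.02869694372342125], [-0.03040442700196439, -0.06276098067406563, -0.9975653513046213]]
unit [([152.0, 337.0], 0.81), ([246.0, 375.0], 0.78)]
drawer_front [([175.0, 327.0], 0.92), ([251.0, 375.0], 0.45)]
frame_face [([262.0, 375.0], 0.46)]
cover [([212.0, 215.0], 0.83)]
cover_grip [([218.0, 205.0], 0.63)]
slide_box [([207.0, 430.0], 0.78)]
beaker [([232.0, 330.0], 0.54), ([152.0, 341.0], 0.17)]
timer [([242.0, 262.0], 0.77)]
```

View pics/side0.png

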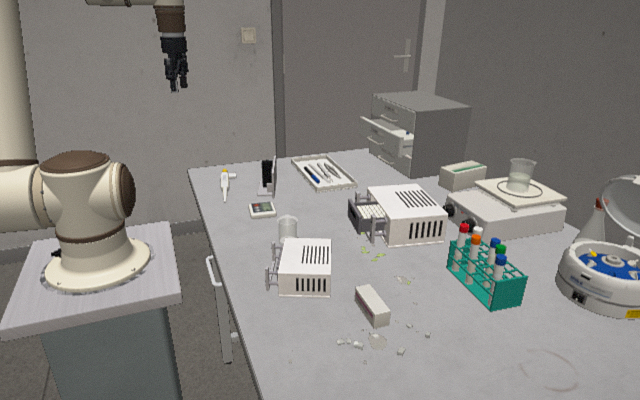

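View pics/top0.png

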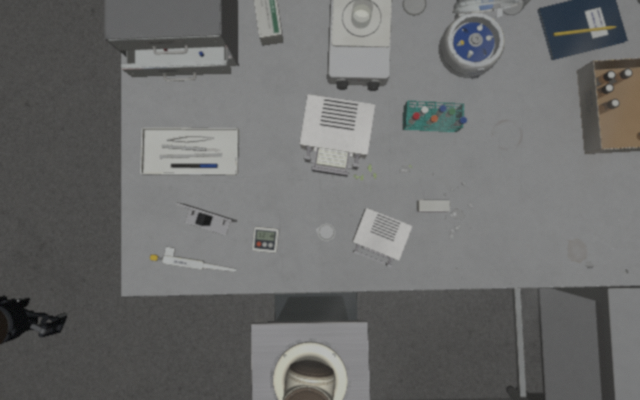

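The side and top views show two units: the larger one, drawer open, at top (130,337) / side (214,405), and a smaller look-alike at top (235,382) / side (268,305). The cover stands at top (217,207) / side (178,268), with the grip on the robot side. The pipette at top (262,190) and the timer at (240,264) are nearby. I choose the larger unit and check it in a close crop.

```bash
python3 - <<'E'
import cv2,numpy as np
t=cv2.imread('pics/top0.png')
a=cv2.resize(t[85:185,285:385],None,fx=4,fy=4,interpolation=cv2.INTER_CUBIC)
b=cv2.resize(t[185:285,150:250],None,fx=4,fy=4,interpolation=cv2.INTER_CUBIC)
cv2.imwrite('pics/crop1.png',np.hstack([a,b]))
E
python3 - <<'E'
from h import *
np.set_printoptions(precision=1,suppress=True)
T=snap('top');S=snap('side')
for n,rt,rs in(('unit',(152,337),(231,376)),('drawer_front',(175,327),(214,352)),('cover',(212,215),(186,274)),('grip',(218,205),(169,268))):
    print(n,*tri([ray(T,rt),ray(S,rs)]))
for n,p,z in(('box',(207,430),0),('beaker',(232,330),0),('timer',(242,262),0),('cov0',(212,215),0),('unit',(152,337),0)): print(n,atz(T,p,z))
E
```

```text
unit [611.6 -89.4   5.2] [np.float64(4.320223037134619), np.float64(4.3202230371347525)]
drawer_front [550.4 -62.7  48.3] [np.float64(3.0935456896052456), np.float64(3.093545689605483)]
cover [454.9 251.6  10.3] [np.float64(3.2991709629955968), np.float64(3.2991709629955595)]
grip [440.2 265.4  60.4] [np.float64(0.9766287827277514), np.float64(0.976628782727911)]
box [ 456.1 -342.2    0. ]
beaker [394.6 -65.5   0. ]
timer [371.8 123.2   0. ]
cov0 [458.4 253.1   0. ]
unit [616.4 -91.4   0. ]
```

View pics/crop1.png

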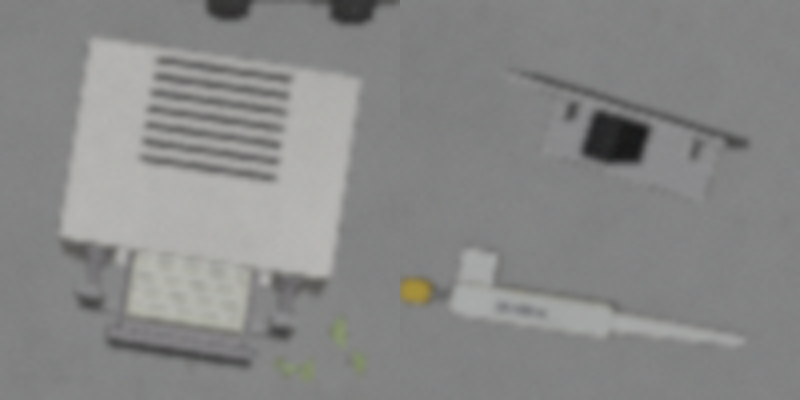

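The crop confirms it: the larger unit with its drawer sticking out between the two frame posts, and the cover with its black grip facing the robot and its plate on the far side.

```bash
cat > g.py <<'E'
from h import *
np.set_printoptions(precision=2,suppress=True)
def yaw_tool(s):
    x=R.from_quat(s['ee_rot']).as_matrix(); return x
def goal(s,p,yaw):
    # delta in tool axes to reach world p with tool x at world angle yaw (mod pi)
    M=yaw_tool(s); d=M.T@(np.array(p,float)-s['position'])
    cur=np.arctan2(M[1,0],M[0,0]); dy=(yaw-cur+np.pi/2)%np.pi-np.pi/2
    print('delta',d,'yaw',-dy,'(tool turn); cur tool-x',cur,'j6',s['joints'][5])
E
python3 - <<'E'
from g import *
T=snap('top')
c=[atz(T,p,80)[:2] for p in((94.5,307.5),(104.5,375.25),(154,367.75),(144.5,300.5))]
print('corners',c)
for i in range(4): print(np.linalg.norm(c[i]-c[i-1]))
w=(c[0]+c[3]-c[1]-c[2]); u=(c[0]+c[1]-c[2]-c[3]); print('yaw',np.arctan2(-w[0],w[1]),np.arctan2(u[1],u[0]))
f=(c[2]+c[3])/2; print('front mid',f)
a,b=atz(T,(202.5,177),78)[:2],atz(T,(220.75,237),78)[:2]
v=a-b; print('cover',a,b,np.linalg.norm(v),'yaw',np.arctan2(-v[0],v[1]),'mid',(a+b)/2)
s=read_state();print(s['position'])
yaw=np.arctan2(u[1],u[0]); ux=np.array([np.cos(yaw),np.sin(yaw)])
p=f-ux*170; print(p); goal(s,[*p,255],yaw)
w=imaging.get_image('wrist');print('wrist cam',w['xyz'],rot(w),w['fx'])
E
```

```text
corners [array([758.72, -15.89]), array([ 725.89, -192.75]), array([ 595.86, -168.75]), array([626.33,   5.83])]
134.16004836082524
179.88037220785367
132.2260689801911
177.22109597001838
yaw -0.17821057084931727 -0.17249097220118334
front mid [611.09 -81.46]
cover [483.37 333.97] [431.4  176.47] 165.8522113640151 yaw -0.3187330635528246 mid [457.39 255.22]
[243.23 575.71 256.32]
[443.62 -52.28]
delta [429.01 500.48   1.3 ] yaw -0.22729279724373863 (tool turn); cur tool-x -0.39978376944492194 j6 -0.2585831578702844
wrist cam [308.63 547.86 374.96] [[-0.39 -0.89 -0.25]
 [-0.92  0.37  0.11]
 [-0.    0.28 -0.96]] 309.70691628693146
```

Request:
apply_moves(
  rows=[
    {"hand": -1, "delta_pos": [27, 31, 0], "yaw": 0},
    {"hand": -1, "delta_pos": [54, 62, 0], "yaw": 0},
    {"hand": -1, "delta_pos": [80, 93, 0], "yaw": -0.05},
    {"hand": -1, "delta_pos": [107, 125, 0], "yaw": -0.1},
    {"hand": -1, "delta_pos": [134, 156, 0], "yaw": -0.15},
    {"hand": -1, "delta_pos": [160, 187, 0], "yaw": -0.2},
    {"hand": -1, "delta_pos": [187, 218, 0], "yaw": -0.227},
    {"hand": -1, "delta_pos": [214, 250, 0], "yaw": -0.227},
    {"hand": -1, "delta_pos": [240, 280, 0], "yaw": -0.227},
    {"hand": -1, "delta_pos": [267, 311, 0], "yaw": -0.227},
    {"hand": -1, "delta_pos": [290, 338, 0], "yaw": -0.227},
    {"hand": -1, "delta_pos": [290, 338, 0], "yaw": -0.227},
  ],
)

```text
clock: 2.1
position: [379.0, 146.9, 256.5]
ee_rot: [0.996, -0.089, -0.0, 0.0]
contact_force: [0.8, 1.0, -0.4]
gripper_width: -0.1
grasp_force: 0.0
```

Run:
```python
from g import *
s=read_state();print(s['position'],s['clock'])
goal(s,[443,-52,255],-0.175)
im=snap('wrist')
for q in('cover','cover_grip'):
    for d in nets.pinpoint('wrist',q): print(q,d['score'],d['location'],atz(im,d['location'],0 if q=='cover' else 47,True))
```

```text
[379.02 146.89 256.51] 2.1
delta [ 98.36 184.33   1.61] yaw -0.00393152060086166 (tool turn); cur tool-x -0.17893152060086154 j6 0.6178188458746964
cover 0.56 [120.9, 212.0] [461.1  265.15   0.  ]
cover_grip 0.93 [143.2, 192.3] [440.74 277.75  47.  ]
```

Request:
apply_moves(
  rows=[
    {"hand": -1, "delta_pos": [18, 35, 0], "yaw": 0},
    {"hand": -1, "delta_pos": [36, 70, 0], "yaw": 0},
    {"hand": -1, "delta_pos": [54, 105, 0], "yaw": 0},
    {"hand": -1, "delta_pos": [72, 140, 0], "yaw": 0},
    {"hand": -1, "delta_pos": [88, 170, 0], "yaw": 0},
    {"hand": -1, "delta_pos": [98, 184, 0], "yaw": 0},
    {"hand": -1, "delta_pos": [98, 184, 0], "yaw": 0},
  ],
)

```text
clock: 2.83
position: [445.2, -47.7, 256.1]
ee_rot: [0.996, -0.087, -0.0, 0.0]
contact_force: [0.4, 0.7, -0.3]
gripper_width: -0.5
grasp_force: 0.0
```

Run:
```python
from g import *
s=read_state();print(s['position'],s['clock'])
im=snap('wrist','w1.png');T=snap('top')
for q,z in(('unit',0),('drawer_front',46),('frame_face',4)):
    for d in nets.pinpoint('wrist',q): print(q,round(d['score'],2),d['location'],atz(im,d['location'],z,True))
    for d in nets.pinpoint('top',q): print(' top',q,round(d['score'],2),d['location'],atz(T,d['location'],z))
```

```text
[445.19 -47.67 256.07] 2.8333
unit 0.78 [31.4, 318.3] [608.81 -78.08   0.  ]
unit 0.71 [221.9, 429.6] [ 345.6  -185.04    0.  ]
 top unit 0.97 [153.3, 335.8] [612.87 -87.95   0.  ]
 top unit 0.56 [248.3, 375.5] [ 346.86 -188.98    0.  ]
drawer_front 0.55 [233.1, 431.9] [ 351.16 -172.05   46.  ]
 top drawer_front 0.89 [176.0, 329.0] [544.94 -66.72  46.  ]
 top drawer_front 0.52 [249.2, 374.3] [ 347.15 -180.76   46.  ]
frame_face 0.73 [241.8, 425.3] [ 319.08 -176.14    4.  ]
 top frame_face 0.71 [260.7, 370.8] [ 313.73 -174.59    4.  ]
```

View pics/w1.png

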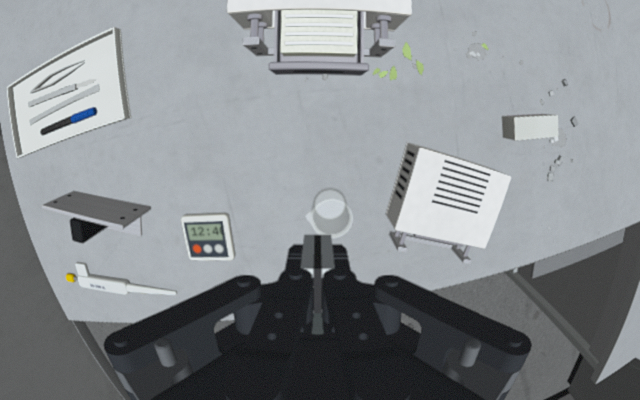

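The wrist view shows the drawer plate's top edge at row 68, columns 270–368, with the posts to either side at about (45,255) and (45,380). The beaker is at (212,330), well behind. I move closer and measure again.

Request:
apply_moves(
  rows=[
    {"hand": -1, "delta_pos": [30, 2, 0], "yaw": 0},
    {"hand": -1, "delta_pos": [62, 4, 0], "yaw": 0},
    {"hand": -1, "delta_pos": [62, 4, 0], "yaw": 0},
    {"hand": -1, "delta_pos": [62, 4, 0], "yaw": 0},
  ],
)

```text
clock: 3.57
position: [504.8, -60.8, 255.6]
ee_rot: [0.996, -0.086, -0.001, 0.0]
contact_force: [-1.3, -0.5, -1.4]
gripper_width: 0.2
grasp_force: 0.0
```

Run:
```python
from g import *
s=read_state();print(s['position'],s['clock'])
im=snap('wrist','w2.png')
for q,z in(('unit',0),('drawer_front',46),('frame_face',4)):
    for d in nets.pinpoint('wrist',q): print(q,round(d['score'],2),d['location'],atz(im,d['location'],z,True))
c=cv2.imread('pics/w2.png')[0:150,220:420];cv2.imwrite('pics/w2c.png',cv2.resize(c,None,fx=4,fy=4,interpolation=cv2.INTER_CUBIC))
```

```text
[504.84 -60.84 255.58] 3.5667
unit 0.71 [263.7, 421.2] [ 342.99 -183.26    0.  ]
unit 0.6 [76.4, 317.5] [612.86 -80.21   0.  ]
drawer_front 0.63 [129.1, 315.9] [553.33 -68.07  46.  ]
drawer_front 0.42 [278.3, 424.6] [ 348.43 -173.85   46.  ]
```

View pics/w2c.png

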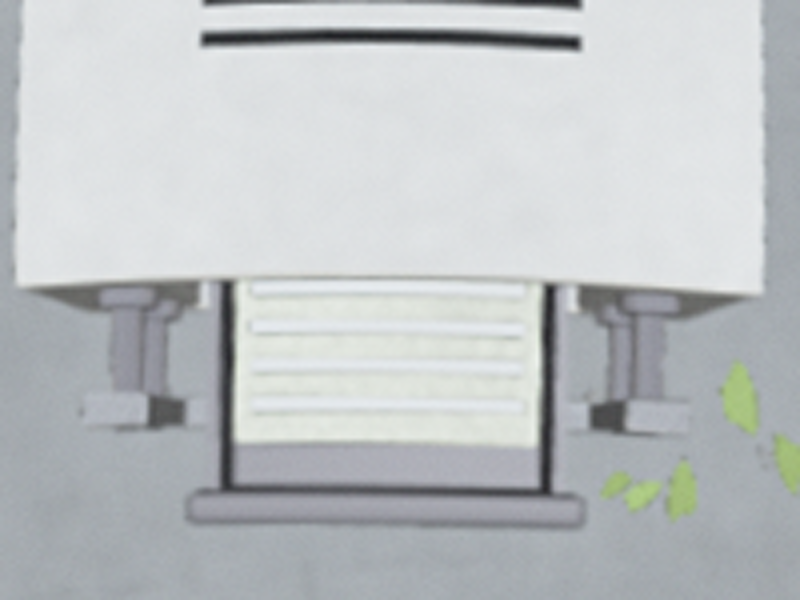

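The close crop shows the post tops at crop (115,410) and (657,418), the drawer plate's front top edge from (188,521) to (583,524), and the unit's front corners at (14,286) and (763,294).

Run:
```python
from g import *
s=read_state();im=snap('wrist')
def P(x,y,z): return atz(im,(y/4-.375,220+x/4-.375),z,True)[:2]
def pair(n,a,b,z):
    p,q=P(*a,z),P(*b,z);v=p-q
    print(n,p,q,'len',np.linalg.norm(v),'yaw',np.arctan2(-v[0],v[1]),'mid',(p+q)/2); return (p+q)/2
pair('unit',(14,286),(763,294),80)
f=pair('posts',(83,427),(690,434),78)
d=pair('drawer',(187,521),(585,525),70)
goal(s,[*(d-24*np.array([.985,-.174])),60],-.175)
```

```text
unit [627.78   9.34] [ 594.84 -167.92] len 180.29798434208178 yaw -0.18373189351617042 mid [611.31 -79.29]
posts [589.78  -0.75] [ 562.92 -144.72] len 146.45794658603057 yaw -0.18447468474237677 mid [576.35 -72.73]
drawer [561.73 -20.13] [ 543.85 -116.87] len 98.3712155887196 yaw -0.1827759405259745 mid [552.79 -68.5 ]
delta [ 26.1   -1.07 196.51] yaw 0.0028442355708293565 (tool turn); cur tool-x -0.1721557644291706 j6 1.198567554918806
```

Request:
apply_moves(
  rows=[
    {"hand": -1, "delta_pos": [10, -1, 35], "yaw": 0.012},
    {"hand": -1, "delta_pos": [20, -1, 72], "yaw": 0.012},
    {"hand": -1, "delta_pos": [24, -1, 110], "yaw": 0.012},
    {"hand": -1, "delta_pos": [24, -1, 147], "yaw": 0.012},
    {"hand": -1, "delta_pos": [24, -1, 180], "yaw": 0.012},
    {"hand": -1, "delta_pos": [24, -1, 195], "yaw": 0.012},
    {"hand": -1, "delta_pos": [24, -1, 195], "yaw": 0.012},
    {"hand": -1, "delta_pos": [24, -1, 195], "yaw": 0.012},
  ],
)

```text
clock: 4.48
position: [527.7, -64.3, 61.4]
ee_rot: [0.996, -0.092, -0.0, 0.0]
contact_force: [-0.4, 0.3, -0.6]
gripper_width: -0.0
grasp_force: 0.0
```

Request:
apply_moves(
  rows=[
    {"hand": -1, "delta_pos": [5, 0, 0], "yaw": 0},
    {"hand": -1, "delta_pos": [10, 0, 0], "yaw": 0},
    {"hand": -1, "delta_pos": [15, 0, 0], "yaw": 0},
    {"hand": -1, "delta_pos": [20, 0, 0], "yaw": 0},
    {"hand": -1, "delta_pos": [25, 0, 0], "yaw": 0},
    {"hand": -1, "delta_pos": [30, 0, 0], "yaw": 0},
    {"hand": -1, "delta_pos": [35, 0, 0], "yaw": 0},
    {"hand": -1, "delta_pos": [40, 0, 0], "yaw": 0},
    {"hand": -1, "delta_pos": [45, 0, 0], "yaw": 0},
  ],
)

```text
clock: 5.23
position: [572.6, -72.8, 61.2]
ee_rot: [0.996, -0.092, -0.0, 0.0]
contact_force: [-1.3, 0.8, 0.8]
gripper_width: -0.1
grasp_force: 0.6
```

Request:
apply_moves(
  rows=[
    {"hand": -1, "delta_pos": [3, 0, 0], "yaw": 0},
    {"hand": -1, "delta_pos": [6, 0, 0], "yaw": 0},
    {"hand": -1, "delta_pos": [9, 0, 0], "yaw": 0},
    {"hand": -1, "delta_pos": [11, 0, 0], "yaw": 0},
    {"hand": -1, "delta_pos": [13, 0, 0], "yaw": 0},
    {"hand": -1, "delta_pos": [15, 0, 0], "yaw": 0},
    {"hand": -1, "delta_pos": [15, 0, 0], "yaw": 0},
  ],
)

```text
clock: 5.82
position: [582.8, -75.0, 60.6]
ee_rot: [0.996, -0.093, -0.005, 0.0]
contact_force: [-9.5, 3.4, 6.6]
gripper_width: -0.1
grasp_force: 5.2
```

Request:
apply_moves(
  rows=[
    {"hand": -1, "delta_pos": [1, 0, 0], "yaw": 0},
    {"hand": -1, "delta_pos": [2, 0, 0], "yaw": 0},
    {"hand": -1, "delta_pos": [3, 0, 0], "yaw": 0},
    {"hand": -1, "delta_pos": [4, 0, 0], "yaw": 0},
    {"hand": -1, "delta_pos": [5, 0, 0], "yaw": 0},
    {"hand": -1, "delta_pos": [5, 0, 0], "yaw": 0},
  ],
)

```text
clock: 6.32
position: [591.8, -76.4, 61.0]
ee_rot: [0.996, -0.092, -0.0, 0.0]
contact_force: [-0.7, -0.2, -1.3]
gripper_width: -0.0
grasp_force: 0.3
```

Request:
apply_moves(
  rows=[
    {"hand": -1, "delta_pos": [2, 0, 0], "yaw": 0},
    {"hand": -1, "delta_pos": [4, 0, 0], "yaw": 0},
    {"hand": -1, "delta_pos": [6, 0, 0], "yaw": 0},
    {"hand": -1, "delta_pos": [6, 0, 0], "yaw": 0},
  ],
)

```text
clock: 6.65
position: [592.7, -76.9, 60.7]
ee_rot: [0.996, -0.093, -0.006, 0.0]
contact_force: [-13.5, 5.7, 8.4]
gripper_width: 0.1
grasp_force: 7.2
```

Request:
apply_moves(
  rows=[
    {"hand": -1, "delta_pos": [-20, 0, 0], "yaw": 0},
    {"hand": -1, "delta_pos": [-45, 0, -5], "yaw": 0},
    {"hand": -1, "delta_pos": [-60, 0, -40], "yaw": 0},
    {"hand": -1, "delta_pos": [-60, 0, -80], "yaw": 0},
    {"hand": -1, "delta_pos": [-60, 0, -120], "yaw": 0},
    {"hand": 0, "delta_pos": [-60, 0, -160], "yaw": 0},
    {"hand": 1, "delta_pos": [-60, 0, -195], "yaw": 0},
    {"hand": 1, "delta_pos": [-60, 0, -195], "yaw": 0},
  ],
)

```text
clock: 7.32
position: [543.9, -66.6, 266.0]
ee_rot: [0.996, -0.091, 0.01, -0.001]
contact_force: [0.6, -0.4, 1.1]
gripper_width: 35.8
grasp_force: 0.0
```

Run:
```python
from g import *
s=read_state();print(s['position'],s['clock'])
goal(s,[390,285,255],-0.31)
T=snap('top')
print([(d['location'],round(d['score'],2)) for d in nets.pinpoint('top','drawer_front')])
```

```text
[543.89 -66.58 266.02] 7.3167
delta [-215.54 -317.64    7.81] yaw 0.1268142889845041 (tool turn); cur tool-x -0.18318571101549597 j6 1.2098329446871354
[([249.1, 374.1], 0.52)]
```

Request:
apply_moves(
  rows=[
    {"hand": 1, "delta_pos": [-21, -31, 0], "yaw": 0.02},
    {"hand": 1, "delta_pos": [-43, -63, 0], "yaw": 0.04},
    {"hand": 1, "delta_pos": [-65, -95, 0], "yaw": 0.06},
    {"hand": 1, "delta_pos": [-87, -128, 0], "yaw": 0.08},
    {"hand": 1, "delta_pos": [-108, -159, 0], "yaw": 0.1},
    {"hand": 1, "delta_pos": [-130, -191, 0], "yaw": 0.12},
    {"hand": 1, "delta_pos": [-152, -223, 0], "yaw": 0.127},
    {"hand": 1, "delta_pos": [-174, -255, 0], "yaw": 0.127},
    {"hand": 1, "delta_pos": [-196, -288, 0], "yaw": 0.127},
    {"hand": 1, "delta_pos": [-215, -317, 0], "yaw": 0.127},
    {"hand": 1, "delta_pos": [-215, -317, 0], "yaw": 0.127},
    {"hand": 1, "delta_pos": [-215, -317, 0], "yaw": 0.127},
  ],
)

```text
clock: 8.42
position: [384.8, 286.2, 254.8]
ee_rot: [0.988, -0.154, -0.001, 0.001]
contact_force: [1.1, -0.7, -0.5]
gripper_width: 85.4
grasp_force: 0.0
```

Run:
```python
from g import *
s=read_state();print(s['position'],s['clock'])
im=snap('wrist','w3.png')
for q,z in(('cover',0),('cover_grip',47)):
    for d in nets.pinpoint('wrist',q): print(q,round(d['score'],2),d['location'],atz(im,d['location'],z,True))
c0=proj(im,[450,262,60],True).astype(int);print(c0)
r=max(c0[0]-75,0);cc=max(c0[1]-100,0);print(r,cc)
c=cv2.imread('pics/w3.png')[r:r+150,cc:cc+200];cv2.imwrite('pics/w3c.png',cv2.resize(c,None,fx=4,fy=4,interpolation=cv2.INTER_CUBIC))
```

```text
[384.82 286.17 254.84] 8.4167
cover 0.66 [102.3, 315.8] [459.96 263.54   0.  ]
cover_grip 0.77 [121.1, 314.3] [440.62 271.19  47.  ]
[110 320]
35 220
```

View pics/w3c.png

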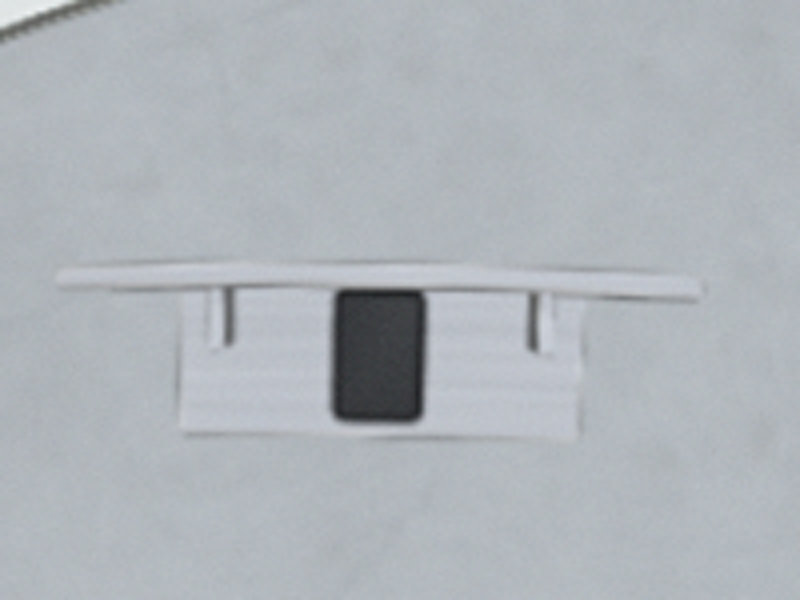

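The crop shows the plate's top face from (58,268) to (706,283), and the grip top as a black rectangle at x 334–424, y 290–420.

Run:
```python
from g import *
s=read_state();im=snap('wrist')
def P(x,y,z): return atz(im,(35+y/4-.375,220+x/4-.375),z,True)[:2]
for a,b in(((58,268),(706,283)),((58,284),(704,301))):
    p,q=P(*a,78),P(*b,78);v=p-q;yaw=np.arctan2(-v[0],v[1]);print(p,q,np.linalg.norm(v),yaw,(p+q)/2)
    if a[1]==268: m=(p+q)/2;y0=yaw
ux=np.array([np.cos(y0),np.sin(y0)])
g=P(379,355,85);print('griptop',g,'pred from plate(22 behind)',m-22*ux, 'w',np.linalg.norm(P(334,355,85)-P(424,355,85)),np.linalg.norm(P(379,290,85)-P(379,420,85)))
t=m-20*ux
goal(s,[*t,150],y0);goal(s,[*t,53],y0)
```

```text
[486.27 335.37] [434.56 188.07] 156.10979240911416 -0.3375929806478048 [460.41 261.72]
[482.57 336.65] [430.48 189.81] 155.81009599475965 -0.34086715177093146 [456.52 263.23]
griptop [440.89 268.64] pred from plate(22 behind) [439.65 269.  ] w 20.847682472667024 30.436698379055663
delta [ 57.92  -2.48 105.45] yaw 0.024852436390399024 (tool turn); cur tool-x -0.3127405442574058 j6 0.2834711388470712
delta [ 57.97  -2.63 202.45] yaw 0.024852436390399024 (tool turn); cur tool-x -0.3127405442574058 j6 0.2834711388470712
```

Request:
apply_moves(
  rows=[
    {"hand": -0.15, "delta_pos": [28, -1, 0], "yaw": 0.012},
    {"hand": -0.15, "delta_pos": [57, -2.5, 10], "yaw": 0.026},
    {"hand": -0.15, "delta_pos": [57, -2.5, 45], "yaw": 0.026},
    {"hand": -0.15, "delta_pos": [57, -2.5, 80], "yaw": 0.026},
    {"hand": -0.15, "delta_pos": [57, -2.5, 100], "yaw": 0.026},
    {"hand": -0.15, "delta_pos": [57, -2.5, 100], "yaw": 0.026},
    {"hand": -0.15, "delta_pos": [57, -2.5, 100], "yaw": 0.026},
    {"hand": -0.15, "delta_pos": [57, -2.5, 100], "yaw": 0.026},
  ],
)

```text
clock: 9.28
position: [441.9, 269.9, 157.9]
ee_rot: [0.986, -0.168, 0.001, -0.001]
contact_force: [-0.4, 0.4, -0.5]
gripper_width: 36.1
grasp_force: 0.0
```

Run:
```python
from g import *
s=read_state();print(s['position'],s['clock'],s['gripper_width'])
im=snap('wrist','w4.png')
t=np.array([460.41,261.72])-21.5*np.array([np.cos(-.339),np.sin(-.339)])
goal(s,[*t,53],-.339)
```

```text
[441.88 269.85 157.91] 9.2833 36.10161614992518
delta [ -1.5    1.77 104.9 ] yaw 0.0007315223303303586 (tool turn); cur tool-x -0.3382684776696696 j6 0.3695144081600191
```

View pics/w4.png

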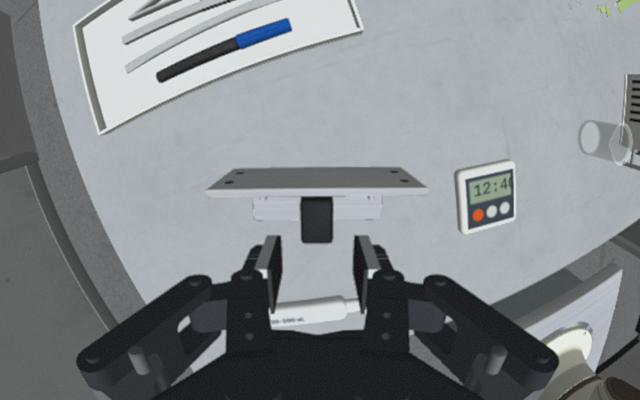

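The grip (col 317, rows 198–242) is centred between the fingers (cols 275 and 362), and the pipette is clear. I descend.

Request:
apply_moves(
  rows=[
    {"hand": -0.15, "delta_pos": [-1, 1.5, 25], "yaw": 0},
    {"hand": -0.15, "delta_pos": [-1, 1.5, 50], "yaw": 0},
    {"hand": -0.15, "delta_pos": [-1, 1.5, 75], "yaw": 0},
    {"hand": -0.15, "delta_pos": [-1, 1.5, 92], "yaw": 0},
    {"hand": -0.15, "delta_pos": [-1, 1.5, 101], "yaw": 0},
    {"hand": -0.15, "delta_pos": [-1, 1.5, 101], "yaw": 0},
    {"hand": -0.15, "delta_pos": [-1, 1.5, 101], "yaw": 0},
  ],
)

```text
clock: 9.92
position: [440.0, 269.3, 56.5]
ee_rot: [0.986, -0.168, 0.001, -0.001]
contact_force: [0.6, 0.1, 1.4]
gripper_width: 35.9
grasp_force: 0.0
```

Run:
```python
from g import *
s=read_state();print(s['position'],s['clock'],s['contact_force'])
t=np.array([460.41,261.72])-21.5*np.array([np.cos(-.339),np.sin(-.339)])
goal(s,[*t,53],-.339)
```

```text
[440.01 269.32  56.5 ] 9.9167 [0.63 0.09 1.36]
delta [0.26 0.39 3.5 ] yaw 0.0017321532532772466 (tool turn); cur tool-x -0.3372678467467229 j6 0.3686575784464117
```

Request:
apply_moves(
  rows=[
    {"hand": -0.15, "delta_pos": [0, 0, 3], "yaw": 0},
    {"hand": -0.15, "delta_pos": [0, 0, 3], "yaw": 0},
    {"hand": -1, "delta_pos": [0, 0, 3], "yaw": 0},
    {"hand": -1, "delta_pos": [0, 0, 3], "yaw": 0},
    {"hand": -1, "delta_pos": [0, 0, 3], "yaw": 0},
    {"hand": -1, "delta_pos": [0, 0, 3], "yaw": 0},
    {"hand": -1, "delta_pos": [0, 0, 3], "yaw": 0},
    {"hand": -1, "delta_pos": [0, 0, 3], "yaw": 0},
  ],
)

```text
clock: 10.58
position: [440.2, 269.6, 53.6]
ee_rot: [0.986, -0.168, 0.001, -0.001]
contact_force: [-0.4, 1.6, 6.5]
gripper_width: 21.4
grasp_force: 59.9
```

Run:
```python
from g import *
s=read_state();M=yaw_tool(s);print(s['position'],s['clock'],s['contact_force'],s['grasp_force'],s['gripper_width']);print(M)
q=np.array([*(np.array([460.41,261.72])),0])-s['position'];print('cover origin in tool',M.T@q)
```

```text
[440.17 269.65  53.59] 10.5833 [-0.39  1.56  6.52] 59.90540385246277 21.38231854439476
[[ 0.94 -0.33  0.  ]
 [-0.33 -0.94  0.  ]
 [ 0.   -0.   -1.  ]]
cover origin in tool [21.64  0.95 53.62]
```

Request:
apply_moves(
  rows=[
    {"hand": -1, "delta_pos": [0, 0, -5], "yaw": 0},
    {"hand": -1, "delta_pos": [0, 0, -20], "yaw": 0},
    {"hand": -1, "delta_pos": [0, 0, -45], "yaw": 0},
    {"hand": -1, "delta_pos": [0, 0, -75], "yaw": 0},
    {"hand": -1, "delta_pos": [0, 0, -105], "yaw": 0},
    {"hand": -1, "delta_pos": [0, 0, -120], "yaw": 0},
    {"hand": -1, "delta_pos": [0, 0, -120], "yaw": 0},
    {"hand": -1, "delta_pos": [0, 0, -120], "yaw": 0},
  ],
)

```text
clock: 11.25
position: [438.2, 267.7, 171.6]
ee_rot: [0.986, -0.169, -0.001, 0.0]
contact_force: [0.0, -0.8, -6.0]
gripper_width: 21.8
grasp_force: 59.6
```

Run:
```python
from g import *
s=read_state();print(s['position'],s['clock'],s['contact_force'],s['wrist_torque'])
ux=np.array([np.cos(-.184),np.sin(-.184)]);F=np.array([576.7,-72.8])
goal(s,[*(F-(21.6+70)*ux),s['position'][2]],-.184)
```

```text
[438.16 267.74 171.55] 11.25 [ 0.04 -0.8  -6.02] [-0.12  0.06 -0.03]
delta [153.37 289.24   0.01] yaw -0.15493388635495364 (tool turn); cur tool-x -0.33893388635495353 j6 0.3686340962924636
```

Request:
apply_moves(
  rows=[
    {"hand": -1, "delta_pos": [8, 15, 0], "yaw": -0.01},
    {"hand": -1, "delta_pos": [22, 42, 0], "yaw": -0.025},
    {"hand": -1, "delta_pos": [37, 70, 0], "yaw": -0.04},
    {"hand": -1, "delta_pos": [53, 100, 0], "yaw": -0.055},
    {"hand": -1, "delta_pos": [69, 130, 0], "yaw": -0.07},
    {"hand": -1, "delta_pos": [85, 160, 0], "yaw": -0.09},
    {"hand": -1, "delta_pos": [101, 190, 0], "yaw": -0.11},
    {"hand": -1, "delta_pos": [117, 220, 0], "yaw": -0.125},
    {"hand": -1, "delta_pos": [132, 248, 0], "yaw": -0.14},
    {"hand": -1, "delta_pos": [144, 272, 0], "yaw": -0.15},
    {"hand": -1, "delta_pos": [153, 289, 0], "yaw": -0.155},
    {"hand": -1, "delta_pos": [153, 289, 0], "yaw": -0.155},
  ],
)

```text
clock: 12.25
position: [485.7, -58.0, 169.2]
ee_rot: [0.996, -0.094, -0.004, 0.001]
contact_force: [-0.1, -0.1, -5.2]
gripper_width: 21.5
grasp_force: 59.9
```

Request:
apply_moves(
  rows=[
    {"hand": -1, "delta_pos": [0, 0, 20], "yaw": 0},
    {"hand": -1, "delta_pos": [0, 0, 50], "yaw": 0},
    {"hand": -1, "delta_pos": [0, 0, 80], "yaw": 0},
    {"hand": -1, "delta_pos": [0, 0, 97], "yaw": 0},
    {"hand": -1, "delta_pos": [0, 0, 100], "yaw": 0},
    {"hand": -1, "delta_pos": [0, 0, 100], "yaw": 0},
    {"hand": -1, "delta_pos": [0, 0, 100], "yaw": 0},
    {"hand": -1, "delta_pos": [0, 0, 100], "yaw": 0},
  ],
)

```text
clock: 12.92
position: [488.6, -54.6, 73.2]
ee_rot: [0.996, -0.091, 0.001, -0.0]
contact_force: [0.5, -0.6, -4.2]
gripper_width: 21.4
grasp_force: 59.8
```

Run:
```python
from g import *
s=read_state();print(s['position'],s['clock'],s['contact_force'],s['wrist_torque'])
ux=np.array([np.cos(-.184),np.sin(-.184)]);F=np.array([576.7,-72.8])
goal(s,[*(F-(21.6+70)*ux),57.5],-.184)
snap('wrist','w5.png')
for q,z in(('cover',0),('cover_grip',51)):
    for d in nets.pinpoint('wrist',q): print(q,d)
c=cv2.imread('pics/w5.png')[0:300,170:470];cv2.imwrite('pics/w5c.png',cv2.resize(c,None,fx=2,fy=2,interpolation=cv2.INTER_CUBIC))
```

```text
[488.62 -54.57  73.21] 12.9167 [ 0.48 -0.61 -4.22] [-0.   -0.   -0.02]
delta [-1.71  1.81 15.71] yaw 0.001691027952956503 (tool turn); cur tool-x -0.1823089720470436 j6 1.1682706781423378
cover {'location': [196.9, 316.7], 'score': 0.6}
```

View pics/w5c.png

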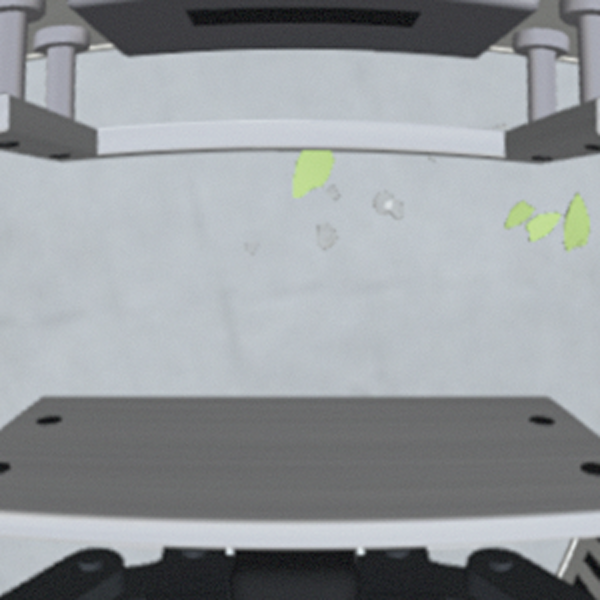

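The cover hangs upright: its bottom front edge runs from crop (42,398) to (548,398). The frame bar lies between the post inner edges at (97,156) and (506,157), and the drawer is home behind it. I compute the alignment.

Run:
```python
from g import *
s=read_state();im=snap('wrist');M=yaw_tool(s)
def P(x,y,z): return atz(im,(y/2-.25,170+x/2-.25),z,True)[:2]
def pair(n,a,b,z):
    p,q=P(*a,z),P(*b,z);v=p-q;m=(p+q)/2
    print(n,'len',np.linalg.norm(v),'yaw',np.arctan2(-v[0],v[1]),'mid',m,'tool',M.T@(np.array([*m,z])-s['position']))
pair('coverbottom',(42,397.5),(548.5,398),s['position'][2]-53.6)
# screw holes upper pair as y check
pair('holes low',(49,420),(541,421),s['position'][2]-53.6+9)
pair('bar bottom 10',(97,156),(506,157),10)
pair('bar top 20',(97,129),(506,131),20)
print('tool tilt',M[:,2])
```

```text
coverbottom len 155.84873287449565 yaw -0.18327209359021326 mid [507.6  -58.35] tool [19.39  0.22 53.64]
holes low len 144.7134140260687 yaw -0.18432523204044352 mid [503.39 -57.51] tool [15.11  0.15 44.64]
bar bottom 10 len 122.39036068689452 yaw -0.1825580055060906 mid [578.36 -73.46] tool [91.69  2.23 63.65]
bar top 20 len 115.63389885126614 yaw -0.18487363940622542 mid [584.88 -74.56] tool [98.32  2.12 53.66]
tool tilt [ 0.  0. -1.]
```

Request:
apply_moves(
  rows=[
    {"hand": -1, "delta_pos": [8, 2, 3], "yaw": 0},
    {"hand": -1, "delta_pos": [20, 2, 7], "yaw": 0},
    {"hand": -1, "delta_pos": [32, 2, 11], "yaw": 0},
    {"hand": -1, "delta_pos": [44, 2, 14], "yaw": 0},
    {"hand": -1, "delta_pos": [52, 2, 15], "yaw": 0},
    {"hand": -1, "delta_pos": [55, 2, 15], "yaw": 0},
    {"hand": -1, "delta_pos": [55, 2, 15], "yaw": 0},
    {"hand": -1, "delta_pos": [55, 2, 15], "yaw": 0},
    {"hand": -1, "delta_pos": [55, 2, 15], "yaw": 0},
  ],
)

```text
clock: 13.87
position: [540.8, -66.8, 57.4]
ee_rot: [0.996, -0.091, -0.0, 0.0]
contact_force: [-0.7, -0.2, -5.4]
gripper_width: 21.3
grasp_force: 60.0
```

```bash
cat > st.py <<'E'
from g import *
s=read_state();M=yaw_tool(s);print(s['position'],s['clock'],'F',s['contact_force'],'T',s['wrist_torque'])
ux=np.array([np.cos(-.184),np.sin(-.184)]);F=np.array([576.9,-73.0])
d=M.T@np.array([*(F-s['position'][:2]),0]);print('gap x',d[0]-21,'lat y',d[1]-.2,'bottom z',s['position'][2]-53.6,'yaw err',np.arctan2(M[1,0],M[0,0])+.184,'zaxis',M[:,2]*1e3,'push',-s['contact_force'][:2]@ux)
E
python3 st.py
```

```text
[540.79 -66.84  57.36] 13.8667 F [-0.69 -0.22 -5.36] T [0.01 0.01 0.01]
gap x 15.626972899732188 lat y -0.7116854080562598 bottom z 3.761505589504033 yaw err 0.0011018912664559621 zaxis [   -0.73     0.05 -1000.  ] push 0.6421735393739123
```

Request:
apply_moves(
  rows=[
    {"hand": -1, "delta_pos": [3, -0.5, 0], "yaw": 0},
    {"hand": -1, "delta_pos": [7, -0.5, 0], "yaw": 0},
    {"hand": -1, "delta_pos": [11, -0.5, 0], "yaw": 0},
    {"hand": -1, "delta_pos": [14, -0.5, 0], "yaw": 0},
    {"hand": -1, "delta_pos": [16, -0.5, 0], "yaw": 0},
    {"hand": -1, "delta_pos": [18, -0.5, 0], "yaw": 0},
    {"hand": -1, "delta_pos": [20, -0.5, 0], "yaw": 0},
    {"hand": -1, "delta_pos": [20, -0.5, 0], "yaw": 0},
    {"hand": -1, "delta_pos": [20, -0.5, 0], "yaw": 0},
  ],
)

```text
clock: 14.62
position: [560.3, -70.0, 56.9]
ee_rot: [0.996, -0.092, -0.001, 0.0]
contact_force: [-3.7, 1.8, -4.3]
gripper_width: 21.6
grasp_force: 60.1
```

```bash
python3 st.py
```

```text
[560.25 -70.01  56.9 ] 14.6167 F [-3.71  1.8  -4.26] T [ 0.28  0.8  -0.1 ]
gap x -4.0856239644546015 lat y -0.30078059584869293 bottom z 3.2989030949912888 yaw err 0.0005457976353711869 zaxis [   -2.3      0.03 -1000.  ] push 3.974851308379132
```

Request:
apply_moves(
  rows=[
    {"hand": -1, "delta_pos": [1, 0, -0.3], "yaw": 0},
    {"hand": -1, "delta_pos": [2, 0, -0.6], "yaw": 0},
    {"hand": -1, "delta_pos": [3, 0, -0.8], "yaw": 0},
    {"hand": -1, "delta_pos": [4, 0, -1], "yaw": 0},
    {"hand": -1, "delta_pos": [5, 0, -1], "yaw": 0},
    {"hand": -1, "delta_pos": [6, 0, -1], "yaw": 0},
    {"hand": -1, "delta_pos": [7, 0, -1], "yaw": 0},
    {"hand": -1, "delta_pos": [7, 0, -1], "yaw": 0},
    {"hand": -1, "delta_pos": [7, 0, -1], "yaw": 0},
    {"hand": -1, "delta_pos": [7, 0, -1], "yaw": 0},
  ],
)

```text
clock: 15.45
position: [565.0, -71.0, 57.0]
ee_rot: [0.996, -0.092, -0.004, 0.0]
contact_force: [-8.0, 4.3, -4.6]
gripper_width: 21.2
grasp_force: 60.0
```

```bash
python3 st.py
```

```text
[565.04 -70.98  57.04] 15.45 F [-7.96  4.27 -4.61] T [ 1.11  1.95 -0.05]
gap x -8.972677386063879 lat y -0.3801194480251085 bottom z 3.4447031740835996 yaw err 0.00013198249495474657 zaxis [  -7.04    0.41 -999.98] push 8.60891414337729
```

Request:
apply_moves(
  rows=[
    {"hand": -1, "delta_pos": [0.5, 0, -0.3], "yaw": 0},
    {"hand": -1, "delta_pos": [1, 0, -0.6], "yaw": 0},
    {"hand": -1, "delta_pos": [1.6, 0, -0.6], "yaw": 0},
    {"hand": -1, "delta_pos": [1.6, 0, -0.6], "yaw": 0},
    {"hand": -1, "delta_pos": [1.6, 0, -0.6], "yaw": 0},
    {"hand": -1, "delta_pos": [1.6, 0, -0.6], "yaw": 0},
    {"hand": -1, "delta_pos": [1.6, 0, -0.6], "yaw": 0},
    {"hand": -1, "delta_pos": [1.6, 0, -0.6], "yaw": 0},
    {"hand": -1, "delta_pos": [1.6, 0, -0.6], "yaw": 0},
    {"hand": -1, "delta_pos": [1.6, 0, -0.6], "yaw": 0},
    {"hand": -1, "delta_pos": [1.6, 0, -0.6], "yaw": 0},
    {"hand": -1, "delta_pos": [1.6, 0, -0.6], "yaw": 0},
  ],
)

```text
clock: 16.45
position: [565.8, -71.1, 57.1]
ee_rot: [0.996, -0.092, -0.004, 0.0]
contact_force: [-7.8, 4.3, -7.2]
gripper_width: 21.2
grasp_force: 59.8
```

```bash
python3 st.py
python3 - <<'E'
from h import *
snap('wrist','w6.png')
c=cv2.imread('pics/w6.png')[0:300,170:470];cv2.imwrite('pics/w6c.png',cv2.resize(c,None,fx=2,fy=2,interpolation=cv2.INTER_CUBIC))
E
```

```text
[565.82 -71.11  57.08] 16.45 F [-7.75  4.31 -7.19] T [ 1.36  2.08 -0.08]
gap x -9.761202619539194 lat y -0.368886995612495 bottom z 3.4810283993065667 yaw err -7.75804205047359e-05 zaxis [  -8.9     0.62 -999.96] push 8.409384575503898
```

View pics/w6c.png

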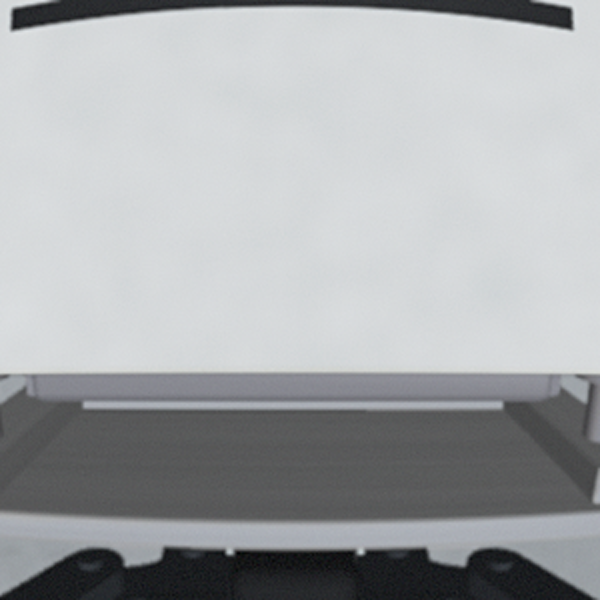

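The drawer is home and the cover is square against the frame; only a thin strip of the bar shows at crop row 405. The force reads slightly low, so I nudge in a little and average the readings.

Request:
apply_moves(
  rows=[
    {"hand": -1, "delta_pos": [0.7, 0, -0.6], "yaw": 0},
    {"hand": -1, "delta_pos": [0.7, 0, -0.6], "yaw": 0},
    {"hand": -1, "delta_pos": [0.7, 0, -0.6], "yaw": 0},
    {"hand": -1, "delta_pos": [0.7, 0, -0.6], "yaw": 0},
    {"hand": -1, "delta_pos": [0.7, 0, -0.6], "yaw": 0},
    {"hand": -1, "delta_pos": [0.7, 0, -0.6], "yaw": 0},
  ],
)

```text
clock: 17.0
position: [565.9, -71.3, 57.3]
ee_rot: [0.996, -0.092, -0.005, 0.0]
contact_force: [-8.7, 4.5, -6.5]
gripper_width: 21.4
grasp_force: 59.6
```

```bash
python3 - <<'E'
from g import *
ux=np.array([np.cos(-.184),np.sin(-.184)]);a=[];z=[];p=[]
for i in range(10):
    im=snap('wrist');s=read_state();a.append(-s['contact_force'][:2]@ux);z.append(s['contact_force'][2]);p.append(s['position'])
print(np.array(a),np.mean(a),np.mean(z),np.mean(p,axis=0),s['clock'])
E
python3 st.py
```

```text
[ 9.74  9.34  9.29  9.3   8.87 10.07  9.    9.72  9.54  8.81] 9.369456667574175 -7.277298485253962 [565.91 -71.27  57.29] 17.5
[565.92 -71.26  57.31] 17.5 F [-8.22  4.   -7.64] T [ 1.3   2.2  -0.08]
gap x -9.888931884643227 lat y -0.5003385356017991 bottom z 3.7096426329531766 yaw err -0.00017665526536819742 zaxis [ -10.32    0.58 -999.95] push 8.81157533877045
```

```bash
python3 -c "
from bench import workorder
print(workorder.job_done())"
```

```text
the job is handed in; nothing more can be done
None
```

I pushed the drawer home past its detent. The cover is held upright, centred and square, about 3.7 mm above the bench. It presses the frame in by about 9.9 mm with about 9.4 N (short of the full 10 N), and the job is handed in at about 17.5 s.

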